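# Clear the hex key out of the polishing station and shut its guard

### The job

A T-handled hex key has been left standing in its holder inside the little polishing station, so the guard cannot close. Pull it straight up and out and lower it, tip down, to the bottom of the empty one of the three square pots and let go of it there; then lower the guard gently, without letting it fall, until it is fully shut. Leave the punch, the file, the brush and the bottle where they are.

Things in the scene. Friction and masses are not known exactly. Their poses are not given: they have to be found in the camera images.
- hex_key: T-handled hex key: steel shaft 8 mm in diameter, 152 mm long; on top a black plastic cross bar 16 x 70 x 16 mm (x, y, z), centre 158 mm above the tip, top at 166 mm. 65 to 130 g, loose. Origin: the shaft's tip; z up the shaft, y along the bar. Take it by the bar, fingers closing along its x. It may lean up to 4 degrees in its holder; the bar's direction varies.
- key_holder: Aluminium block 40 x 40 x 55 mm high fixed in the station, with one upright bore 11 mm in diameter and 50 mm deep in the middle of its top, in which the hex key stands. Origin: centre of its underside, 6 mm above the bench. The key must rise 50 mm to leave the bore.
- station: Polishing station: open-topped grey metal box 160 x 220 mm (x, y), rim 85 mm above the bench, walls and floor 6 mm, fixed. Origin: centre of its underside, on the bench; front is -x, the guard is hinged on the +x rim. It stands left or right, the tool rack on the other side. Inside, in any order along y: key holder, punch holder, small vice; a motor at the back. All but the key are below the rim.
- guard (a joint): Angle of the guard, a clear panel 160 x 210 mm, 10 mm thick with its dark frame, 0.3 kg: 0 = shut, lying on the rim; 1.57 = upright; 1.9 = stop (leaning back, away from the front). Starts at 1.5 to 1.8. The hinge has a little friction: the guard stays put near upright and falls shut if let go below about 1.2 rad.
- guard_hinge (a point): Middle of the guard's hinge axis, on the station's +x rim, 85 mm above the bench. The axis runs along the station's y.
- guard_bar (a point): Middle of the guard's grab bar: round steel, 12 mm thick, 100 mm long, along the station's y, bracketed at its ends, 25 mm beyond the panel's free edge. At guard angle q it is x = -0.185 cos q + 0.030 sin q, z = 0.185 sin q + 0.030 cos q (m) from the hinge, in the station's axes. Can be pinched from above, fingers closing along the station's x; it turns between them as the guard comes down.
- empty_pot: The empty one of three square steel pots: 40 x 40 mm outside, 34 x 34 mm inside, walls and floor 3 mm, 85 mm high, fixed on a strip 4 mm above the bench (inner floor 7 mm, rim 89 mm above the bench). Origin: centre of its underside. The pots stand in a row along their own y, 90 mm apart; which is empty varies. A tool let go in it leans on the rim.
- file: Bystander: flat file standing handle down in another pot, wooden handle 27 mm thick, 95 mm long, dark blade 12 x 4 mm up to 183 mm. Origin: foot of its handle; z up. 90 g, loose.
- brush: Bystander: flat brush standing handle down in another pot, wooden handle 26 mm thick, 90 mm long, head 36 mm wide along its y, 14 mm thick, bristles up to 166 mm. Origin: foot of its handle; z up. 80 g, loose.
- punch: Bystander: short dark steel punch 12 mm thick, 55 mm long, upright in the second holder in the station; it fits under the guard and stays there. Origin: its foot. Loose.
- bottle: Bystander: white bottle with black cap, 54 mm in diameter, 190 mm high, loose on the bench between the station and the rack. Origin: centre of its foot.
Mind the look-alikes: they are no part of the job. Of the things like the hex_key, leave any that is blue or red; of the rest the smaller one is meant.

How it is judged:
By the outcome, as a careful person would: the job done as asked, in the order asked, and still so for the second after the job is handed in, with the robot touching nothing.
It also fails if it takes over 58 s, if anything falls off the work surface, if the arm or the gripper's body presses on something with over 40 N, if the wrist force passes 120 N, or if a joint passes its speed limit or range.

### The arm

A 6-joint arm with a two-finger parallel gripper is mounted at the origin on the work surface. World frame = base frame: x ahead of the robot, y to its left, z up, the work surface at z = 0. Lengths are in m, angles in rad, forces in N, time in s.
With the tool pointing down it reaches from about 0.325 to 0.775 m from the base axis. Payload 5.5 kg.
Tool frame: the origin (TCP) lies at the very end of the fingers, on their centre line; the grasp point (between the pads) lies 19 mm behind it; z points along the fingers, x is the direction in which the jaws open and shut, and the axes are right-handed (so a half turn about z gives the same grasp; the last joint's range is limited). The gripper opens to 85 mm and grips with 20 to 120 N. Pads are 22 mm wide; open, the fingers measure 114 mm over their backs; the gripper's body (76 mm by 85 mm) begins 54 mm behind the grasp point. The pads swing forward as they close: fully open they stand 13 mm farther back than shut.
Start: joints at [1.065, 0.091, 1.231, -0, 1.82, -0.057], TCP at [0.26, 0.541, 0.231] pointing down, gripper open.
Joint ranges: [-2.87, 2.87], [-0.86, 2.18], [0.17, 2.46], [-1.51, 4.65], [0.06, 2.69], [-2.65, 2.65]. Speed limits (rad/s): [2.57, 2.57, 3.01, 3.14, 3.14, 3.14].

### API

Orientations are given as a unit quaternion [x, y, z, w].
In Python, from bench import env gives the robot as it stands.
- The arm moves only by the shell command python3 -m jog 'ROWS' [OPENING]. ROWS is a JSON object of lists of equal length, an entry for each row: "translation": the shift along the tool's x, y, z in cm, a list of three; "turn": the turn, a rotation vector about the tool's x, y, z in rad, a list of three. A call has 1 to 5 rows; each row shifts and turns the commanded pose from where the row before left it, along the tool's axes as they then stand; what a row does not reach is not made up. A row lasts 1/12 s, in which the tool goes at most 41.7 mm and 7.16 degrees, less where a joint would pass 70% of its speed; a pose out of reach is approached as far as the arm can. A call is refused whole if a number of a shift passes 4.17 or a number of a turn 0.125, either way. A call with a gripper value outside its range is refused whole. OPENING is the closure, from 0 (fully open) to 1 (shut), set as the call begins (- or left out, the last holds). The fingers move at their own pace and stop on an object; the grip force is fixed at half the most. Time passes only in rows, so rows that do not move let the fingers close. It gives the time, the measured TCP pose, the force and the opening at its end, in the units of the state.
- env.get_obs(): the state, without advancing time (a new reading comes with each control period).
- env.grab_frame(name): name is "side" or "top"; returns a dict with "image" (384x512x3 uint8, blue, green, red), "fx", "fy", "cx", "cy" (pixels), "T" (4x4, takes a point from camera to world coordinates). Camera axes: x right, y down, z forward; pixel columns grow to the right and rows downward; lengths in m; the calibration is good to about 2 mm. A picture is of the moment at which its call begins. There is no depth.
- env.sign_off(): hands the job in, once; it reports no verdict.
The state is a dict: "t": time; "joints": joint angles; "qvel": joint speeds; "joint_torque": joint torques, N m; "tool_pos": TCP position; "orientation": TCP orientation; "force": force on the tool from outside, world axes, zero at the start; "moment": the same for the moment, N m; "grip_width": finger opening in m.
Only numpy, scipy, OpenCV 4.12 (cv2) and the standard library are available. Lean on these libraries where they do the work, as an engineer would, in place of code of your own. Each camera call takes 0.05 s, during which the arm holds its last target. There are 200 camera calls.

## Working session

There is one attempt and no reset: what is moved stays moved. The work goes in short steps, Python scripts to look and compute and a shell command to move; the robot and the scene stay as the last step left them, time stands still between calls to the robot, and variables do not carry over. Pictures are saved under pics/ and viewed, about 8 in all and at most 12, crops included, and the job is handed in when it is done.

```bash
mkdir -p pics; python3 - <<'E'
from bench import env
import cv2,json,numpy as np
for n in("top","side"):
    f=env.grab_frame(n); cv2.imwrite(f"pics/{n}0.png",f["image"])
    print(n,f["fx"],f["fy"],f["cx"],f["cy"],np.round(f["T"],4).tolist())
a=cv2.imread("pics/top0.png");b=cv2.imread("pics/side0.png")
cv2.imwrite("pics/top0b.png",cv2.resize(a,(800,600),interpolation=cv2.INTER_CUBIC));cv2.imwrite("pics/side0b.png",cv2.resize(b,(800,600),interpolation=cv2.INTER_CUBIC))
print(env.get_obs())
E
ls
```

```text
top 415.1065598912494 415.1065598912494 257.7446804731204 191.6537273035675 [[-0.003, -0.9977, 0.0675, 0.4025], [-1.0, 0.0027, -0.0046, -0.0598], [0.0044, -0.0675, -0.9977, 1.0809], [0.0, 0.0, 0.0, 1.0]]
side 482.04259362862905 482.04259362862905 257.7042243951477 197.4712685368097 [[0.7036, -0.5314, 0.4719, -0.1954], [-0.7104, -0.5411, 0.45, -0.6706], [0.0162, -0.6519, -0.7582, 1.122], [0.0, 0.0, 0.0, 1.0]]
{'t': 0.1, 'joints': array([ 1.06532552e+00,  9.17788014e-02,  1.23176889e+00,  2.99438220e-05,
        1.81983213e+00, -5.66914768e-02]), 'qvel': array([ 0.00029295, -0.00167743, -0.0034619 , -0.00041937,  0.00041808,
       -0.00093336]), 'joint_torque': array([ 2.33210434e-03, -4.60217106e+01, -4.19218218e+01, -1.41415953e-04,
        1.06282620e-02,  3.49410101e-06]), 'tool_pos': array([0.26017954, 0.54036059, 0.23026488]), 'orientation': array([ 8.46716685e-01,  5.32043284e-01, -7.89349187e-04,  4.19081451e-04]), 'force': array([ 0.66821137, -0.36048179,  0.38905203]), 'moment': array([0.00734418, 0.01396076, 0.01079322]), 'grip_width': 0.0851817015208669}
pics
```

View pics/top0b.png

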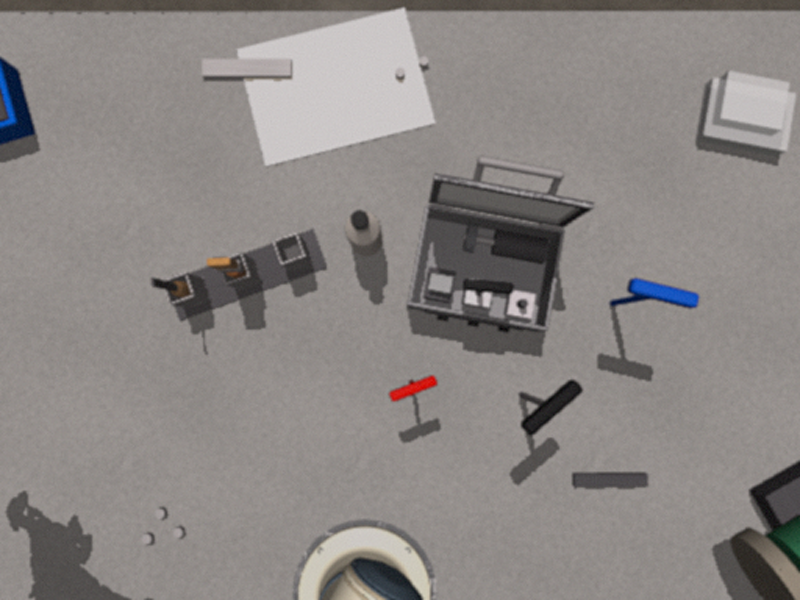

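View pics/side0b.png

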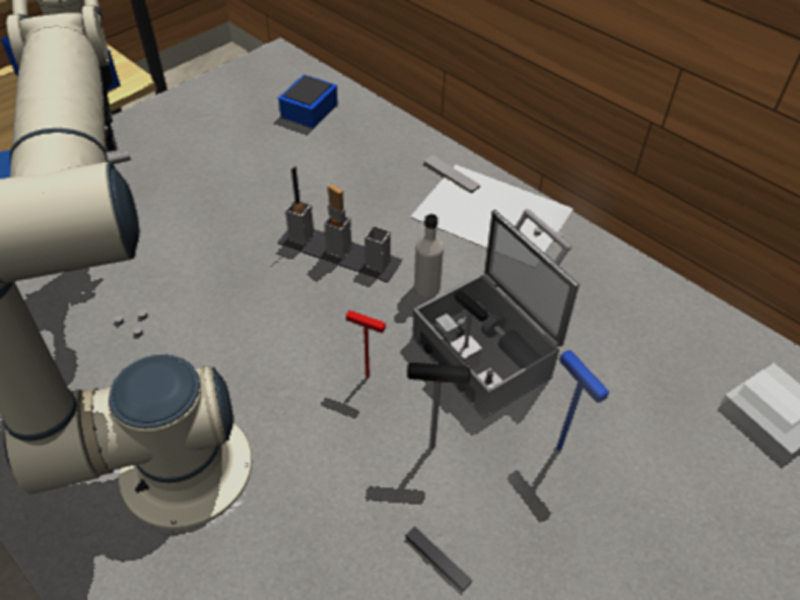

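Candidates (800x600 top view): red T at (413,388), blue T at (663,293), large black T at (552,407), which all stand on the bench outside the station, and a small black T at (488,286) standing in the station. The last fits: it is black, smaller and in the holder. I'll confirm it in a crop. The empty pot is the right-hand one at (290,250); the left pot holds the file and the middle one the brush. The guard is open at (510,200).

```bash
cat > h.py <<'E'
import numpy as np,cv2
from bench import env
def grab(n): return env.grab_frame(n)
def ray(f,u,v):
    T=np.array(f["T"]);d=T[:3,:3]@np.array([(u-f["cx"])/f["fx"],(v-f["cy"])/f["fy"],1.]);return T[:3,3],d/np.linalg.norm(d)
def onz(f,u,v,z):
    o,d=ray(f,u,v);return o+d*(z-o[2])/d[2]
def proj(f,p):
    T=np.array(f["T"]);q=T[:3,:3].T@(np.array(p)-T[:3,3]);return np.array([f["fx"]*q[0]/q[2]+f["cx"],f["fy"]*q[1]/q[2]+f["cy"]])
def tri(f,a,g,b):
    o,d=ray(f,*a);p,e=ray(g,*b);A=np.stack([d,-e],1);s,_,_,_=np.linalg.lstsq(A,p-o,rcond=None)
    x,y=o+s[0]*d,p+s[1]*e;return (x+y)/2,np.linalg.norm(x-y)
E
python3 - <<'E'
import cv2,numpy as np
a=cv2.imread("pics/top0.png")[95:215,255:385];b=cv2.imread("pics/side0.png")[130:260,255:375]
A=cv2.resize(a,None,fx=3,fy=3,interpolation=2);B=cv2.resize(b,None,fx=3,fy=3,interpolation=2)
p=cv2.imread("pics/top0.png")[135:215,95:225];P=cv2.resize(p,None,fx=3,fy=3,interpolation=2)
c=np.zeros((600,790,3),np.uint8);c[:360,:390]=A;c[:390,400:760]=B;c[360:600,:390]=P
cv2.imwrite("pics/crop1.png",np.clip(c*1.6,0,255).astype(np.uint8))
E
```

```text
(no output)
```

View pics/crop1.png

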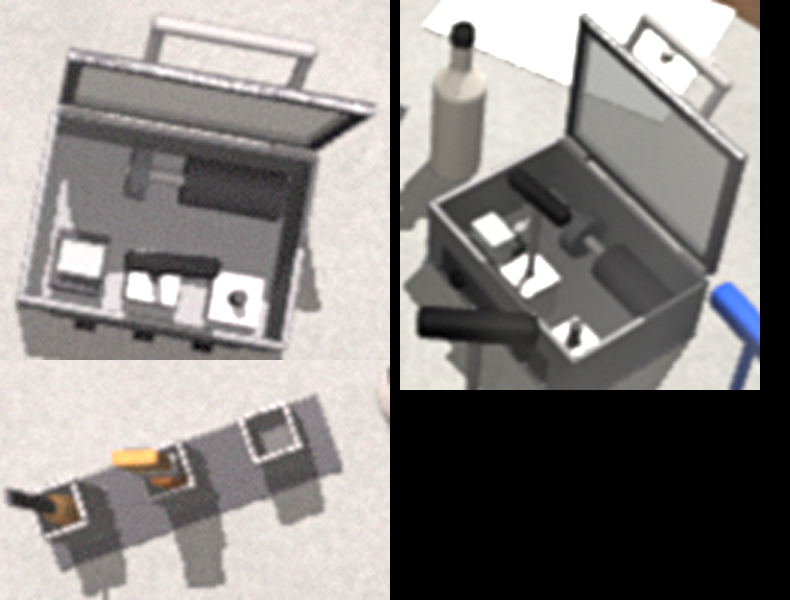

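The crop confirms it: a small black T with its steel shaft in the middle holder, plus the punch to its right, the vice to its left and the motor behind. The right-hand pot is empty (crop (272,432)).

```bash
python3 - <<'E'
from h import *
f=grab("top");g=grab("side")
def blob(im,x0,y0,x1,y1,seed,th):
    m=(im[y0:y1,x0:x1].max(2)<th).astype(np.uint8);n,l,s,c=cv2.connectedComponentsWithStats(m,connectivity=4)
    k=l[seed[1]-y0,seed[0]-x0];ys,xs=np.where(l==k);p=np.stack([xs+x0,ys+y0],1).astype(np.float32)
    r=cv2.minAreaRect(p);print("blob",k,len(p),r);return p,r
for th in(35,45):
  p,r=blob(f["image"],285,170,340,195,(312,183),th);q,s=blob(g["image"],285,180,320,210,(301,195),th)
  print("tri centre",tri(f,r[0],g,s[0]))
  def ends(r):
    b=cv2.boxPoints(r);e=[(b[i]+b[(i+1)%4])/2 for i in range(4)];L=[np.linalg.norm(b[i]-b[(i+1)%4]) for i in range(4)];i=int(np.argmin(L));a=sorted([e[i],e[(i+2)%4]],key=lambda t:t[0]);return a
  A,B=ends(r),ends(s)
  for a,b in zip(A,B): print(a,b,tri(f,a,g,b), onz(f,*a,.175))
def c(x,y,ox,oy): return (ox+x/3,oy+y/3)
print("station rim")
S=[onz(f,*c(x,y,255,95),.085) for x,y in((22,302),(283,348),(315,155),(60,108))]
for x in S: print(np.round(x,4))
print([round(float(np.linalg.norm(S[i]-S[(i+1)%4])),3) for i in range(4)],np.mean(S,0))
print("holder top centre",onz(f,*c(153,290,255,95),.061))
print("pot rim by top"); 
for x,y in((241,65),(287,42),(302,91),(254,107)): print(np.round(onz(f,*c(x,y,95,135),.089),4))
for a,b in(((155,20),(245,17)),((315,48),(328,86))): print("gbar",tri(f,c(*a,255,95),g,c(*b,255,130)))
# bottle, brush top etc
print("bottle cap",onz(f,360/800*512,220/600*384,.19))
# bright pixels of pot rim
P=f["image"][150:175,170:205].min(2);print(np.array2string(P,max_line_width=250))
E
```

```text
blob 0 1324 ((312.0, 182.0), (24.0, 54.0), 90.0)
blob 2 179 ((300.87701416015625, 195.1475372314453), (25.607376098632812, 7.5541768074035645), 39.80556869506836)
tri centre (array([ 0.48337736, -0.18182955,  0.17264987]), np.float64(0.00419127292896722))
[285. 182.] [291.04095 186.95082] (array([ 0.49127232, -0.12980625,  0.15616185]), np.float64(0.013223414156078127)) [ 0.48484492 -0.12378049  0.175     ]
[339. 182.] [310.71307 203.34425] (array([ 0.47517784, -0.2315686 ,  0.19068417]), np.float64(0.021398429211331928)) [ 0.48453747 -0.2422211   0.175     ]
blob 2 182 ((311.9319152832031, 183.58950805664062), (30.253469467163086, 7.5477728843688965), 3.5763344764709473)
blob 1 404 ((298.5, 192.5), (25.0, 27.0), 90.0)
tri centre (array([ 0.4777576 , -0.17894223,  0.18551702]), np.float64(0.006913440005455678))
[296.83463 182.64594] [285.  192.5] (array([ 0.47689923, -0.14403035,  0.15900724]), np.float64(0.021261726040171115)) [ 0.48335659 -0.14971288  0.175     ]
[327.0292  184.53308] [312.  192.5] (array([ 0.47839778, -0.21209501,  0.21076524]), np.float64(0.006634777844673777)) [
[... 3483 characters left out ...]
81  78  81  76  78  79  78  74  63  56  50  51  53  53  51  54  52  53  51  59  52  53  50  50  51  53  57  71  81  80  80  80]
 [ 75  80  81  78  79  77  78  77  74  78  73  73  66  57  50  54  56  50  55  55  56  51  55  48  46  49  51  48  49  48  59  75  79  79  79]
 [ 77  78  78  75  76  81  75  81  75  78  75  77  74  61  54  55  51  54  53  52  51  53  54  48  47  51  53  46  51  50  53  68  77  81  83]
 [ 77  76  76  78  77  79  78  77  77  77  76  77  76  61  49  51  49  51  48  48  48  50  55  47  48  52  49  46  49  48  55  73  80  92 116]
 [ 76  79  74  74  77  79  76  78  76  74  81  79  76  58  50  52  47  52  49  47  44  46  50  49  47  47  51  50  56  61  61  89 116 125 136]]
```

```bash
cat >> h.py <<'E'
from scipy.spatial.transform import Rotation as R
def todo(target,yaw=None):
    "shift to target in tool axes (cm) as it stands, and turn about tool z for tool-x at world yaw (deg)"
    o=env.get_obs();r=R.from_quat(o["orientation"]);m=r.as_matrix()
    print("t",round(o["t"],2),"tcp",np.round(o["tool_pos"],4),"xaxis yaw",round(np.degrees(np.arctan2(m[1,0],m[0,0])),2),"z",np.round(m[:,2],3),"F",np.round(o["force"],1),"w",round(o["grip_width"],4))
    print("shift cm",np.round(m.T@(np.array(target)-o["tool_pos"])*100,2))
    if yaw is not None: print("turn z",round(-((np.radians(yaw)-np.arctan2(m[1,0],m[0,0])+np.pi)%(2*np.pi)-np.pi),3))
E
python3 - <<'E'
from h import *
f=grab("top");g=grab("side")
print("key",tri(f,(311.9,183.6),g,(300.9,195.1)),onz(f,311.9,183.6,.172),onz(g,300.9,195.1,.172))
for a,b in(((296.8,182.6),(291,187)),((327,184.5),(310.7,203.3))):print(tri(f,a,g,b))
def c(x,y): return (255+x/3-400/3,130+y/3)
print("shaft entering holder, side",onz(g,*c(529,276),.061))
print("holder centre side",onz(g,*c(531,274),.061))
q=[(174.7,154.5),(189.5,150.5),(194,163),(180,168)];W=np.array([onz(f,*p,.089) for p in q]);print("pot",W.round(4),W.mean(0),onz(f,*np.mean(q,0),.089))
todo([.481,-.182,.23],-3.8)
E
```

```text
key (array([ 0.48064486, -0.18220481,  0.17510827]), np.float64(0.0014266614294840768)) [ 0.48143237 -0.18312988  0.172     ] [ 0.48227523 -0.18016872  0.172     ]
(array([ 0.48166495, -0.14786623,  0.17878578]), np.float64(0.003997477913880655))
(array([ 0.47938803, -0.21637104,  0.17182371]), np.float64(3.738536564722987e-05))
shaft entering holder, side [ 0.48100488 -0.18296037  0.061     ]
holder centre side [ 0.48409326 -0.1827044   0.061     ]
pot [[0.5598 0.1353 0.089 ]
 [0.5694 0.0997 0.089 ]
 [0.5391 0.0887 0.089 ]
 [0.5271 0.1222 0.089 ]] [0.54885327 0.11147654 0.089     ] [0.54883447 0.11147796 0.089     ]
t 0.3 tcp [0.2603 0.5405 0.2309] xaxis yaw 64.29 z [-0.    -0.001 -1.   ] F [-0.2  1.   0.5] w 0.0855
shift cm [-55.52  51.23   0.12]
turn z 1.188
```

```bash
A='{"translation":[[-2.78,2.56,-0.4],[-2.78,2.56,-0.4],[-2.78,2.56,-0.4],[-2.78,2.56,-0.4],[-2.78,2.56,-0.4]],"turn":[[0,0,0],[0,0,0],[0,0,0],[0,0,0],[0,0,0]]}'
python3 - <<'E'
from h import *
f=grab("top");g=grab("side")
print("red",tri(f,(264.3,248.3),g,(233.6,205.4)));print("bigblack",tri(f,(353.3,260.5),g,(280.3,238)))
E
python3 -m jog '{"translation":[[-2.78,2.56,-0.8],[-2.78,2.56,-0.8],[-2.78,2.56,-0.8],[-2.78,2.56,-0.8],[-2.78,2.56,0]],"turn":[[0,0,0],[0,0,0],[0,0,0],[0,0,0],[0,0,0]]}' 0
```

```text
red (array([ 0.33897508, -0.07723667,  0.1623682 ]), np.float64(0.002416988397440031))
bigblack (array([ 0.31712192, -0.25905696,  0.21939145]), np.float64(0.0029904207235046786))
t: 0.82
tool_pos: [0.3157, 0.3585, 0.2652]
orientation: [0.847, 0.532, 0.002, -0.0]
force: [0.5, -0.8, 0.7]
grip_width: 0.0854
```

```bash
python3 -m jog '{"translation":[[-2.78,2.56,0],[-2.78,2.56,0],[-2.78,2.56,0],[-2.78,2.56,0],[-2.78,2.56,0]],"turn":[[0,0,0],[0,0,0],[0,0,0],[0,0,0],[0,0,0]]}' >/dev/null
python3 -m jog '{"translation":[[-2.78,2.56,0],[-2.78,2.56,0],[-2.78,2.56,0],[-2.78,2.56,0],[-2.78,2.56,0]],"turn":[[0,0,0],[0,0,0],[0,0,0],[0,0,0],[0,0,0]]}' >/dev/null
python3 -m jog '{"translation":[[-2.78,2.56,0],[-2.78,2.56,0],[-2.78,2.56,0],[-2.78,2.56,0],[-2.78,2.56,0]],"turn":[[0,0,0],[0,0,0],[0,0,0],[0,0,0],[0,0,0]]}'
python3 -m jog '{"translation":[[0,0,0],[0,0,0],[0,0,0],[0,0,0],[0,0,0]],"turn":[[0,0,0.119],[0,0,0.119],[0,0,0.119],[0,0,0.119],[0,0,0.119]]}' >/dev/null
python3 -m jog '{"translation":[[0,0,0],[0,0,0],[0,0,0],[0,0,0],[0,0,0]],"turn":[[0,0,0.119],[0,0,0.119],[0,0,0.119],[0,0,0.119],[0,0,0.119]]}'
python3 - <<'E'
from h import *
todo([.481,-.182,.151],-3.8)
E
```

```text
t: 2.07
tool_pos: [0.4805, -0.1845, 0.2635]
orientation: [0.847, 0.532, 0.0, 0.0]
force: [1.4, 0.8, 0.5]
grip_width: 0.0852
t: 2.9
tool_pos: [0.4804, -0.1825, 0.2634]
orientation: [0.999, -0.037, 0.0, 0.0]
force: [0.7, -0.2, 0.2]
grip_width: 0.085
t 2.9 tcp [ 0.4804 -0.1825  0.2634] xaxis yaw -4.23 z [ 0. -0. -1.] F [ 0.7 -0.2  0.2] w 0.085
shift cm [ 0.06 -0.06 11.24]
turn z -0.008
```

```bash
python3 -m jog '{"translation":[[0,0,2.4],[0,0,2.4],[0,0,2.4],[0,0,2.4],[0.06,-0.06,1.6]],"turn":[[0,0,0],[0,0,0],[0,0,0],[0,0,0],[0,0,0]]}'
python3 - <<'E'
from h import *
f=grab("top");g=grab("side")
a=cv2.resize(f["image"][120:220,250:370],None,fx=3.3,fy=3.3,interpolation=2);b=cv2.resize(g["image"][120:250,220:340],None,fx=3.3,fy=3.3,interpolation=2)
c=np.zeros((430,800,3),np.uint8);c[:330,:396]=a;c[:429,400:796]=b;cv2.imwrite("pics/g1.png",np.clip(c*1.5,0,255).astype(np.uint8))
E
```

```text
t: 3.32
tool_pos: [0.4802, -0.1817, 0.1487]
orientation: [0.999, -0.034, -0.001, -0.0]
force: [-0.3, 0.3, -0.4]
grip_width: 0.0852
```

View pics/g1.png

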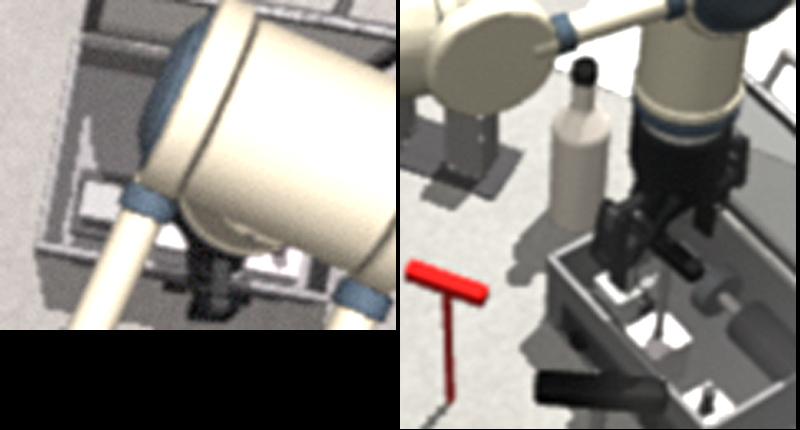

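The bar at side crop (680,258) lies between the open fingers. I'll close now.

```bash
for i in 1 2; do python3 -m jog '{"translation":[[0,0,0],[0,0,0],[0,0,0],[0,0,0],[0,0,0]],"turn":[[0,0,0],[0,0,0],[0,0,0],[0,0,0],[0,0,0]]}' 1; done
```

```text
t: 3.83
tool_pos: [0.4815, -0.1822, 0.1525]
orientation: [0.999, -0.034, 0.001, 0.0]
force: [0.3, 0.4, -0.0]
grip_width: 0.0256
t: 4.25
tool_pos: [0.4814, -0.1821, 0.1522]
orientation: [0.999, -0.034, 0.001, 0.0]
force: [0.5, -0.8, 4.8]
grip_width: 0.015
```

```bash
python3 -m jog '{"translation":[[0,0,-0.6],[0,0,-0.8],[0,0,-0.8],[0,0,-0.8],[0,0,-0.8]],"turn":[[0,0,0],[0,0,0],[0,0,0],[0,0,0],[0,0,0]]}'
python3 -m jog '{"translation":[[0,0,-0.8],[0,0,-0.8],[0,0,-0.8],[0,0,-0.8],[0,0,-0.8]],"turn":[[0,0,0],[0,0,0],[0,0,0],[0,0,0],[0,0,0]]}'
python3 -m jog '{"translation":[[0,0,-0.8],[0,0,-0.8],[0,0,-0.8],[0,0,-0.8],[0,0,-0.8]],"turn":[[0,0,0],[0,0,0],[0,0,0],[0,0,0],[0,0,0]]}'
python3 - <<'E'
from h import *
g=grab("side");f=grab("top")
cv2.imwrite("pics/lift.png",np.clip(cv2.resize(g["image"][70:250,200:380],None,fx=3.3,fy=3.3,interpolation=2)*1.4,0,255).astype(np.uint8))
todo([.549,.1115,.27],-15)
todo([.47,-0.02,.27])
E
```

```text
t: 4.67
tool_pos: [0.481, -0.1819, 0.1902]
orientation: [0.999, -0.034, -0.0, -0.0]
force: [0.3, -0.6, -1.8]
grip_width: 0.0148
t: 5.08
tool_pos: [0.481, -0.1819, 0.2301]
orientation: [0.999, -0.034, 0.0, 0.0]
force: [0.1, 0.7, -1.0]
grip_width: 0.0149
t: 5.5
tool_pos: [0.481, -0.1819, 0.2701]
orientation: [0.999, -0.034, 0.0, 0.0]
force: [0.4, 0.3, -1.2]
grip_width: 0.0148
t 5.6 tcp [ 0.4815 -0.1821  0.2713] xaxis yaw -3.89 z [ 0.003 -0.001 -1.   ] F [-0.6 -0.4 -2.1] w 0.0153
shift cm [  4.74 -29.75   0.11]
turn z 0.194
t 5.6 tcp [ 0.4815 -0.1821  0.2713] xaxis yaw -3.89 z [ 0.003 -0.001 -1.   ] F [-0.6 -0.4 -2.1] w 0.0153
shift cm [ -2.24 -16.1    0.1 ]
```

View pics/lift.png

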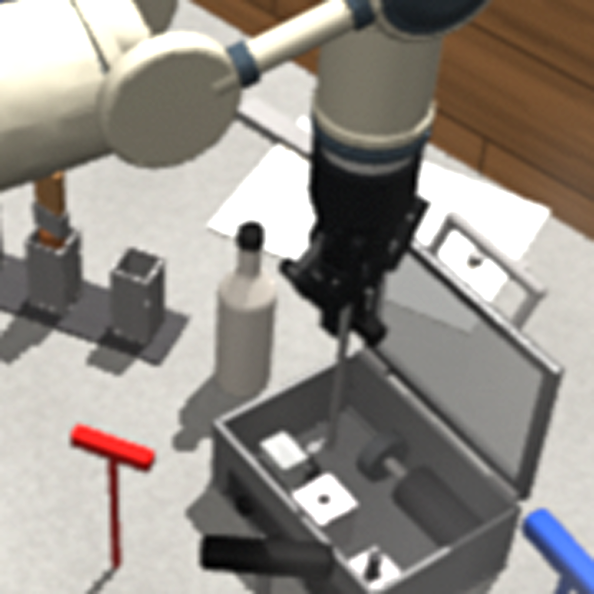

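The key is out of the bore, with the shaft from (346,308) to its tip at about (331,450). I'll check the lean in the grip, then carry it past the bottle.

```bash
python3 - <<'E'
from h import *
g=grab("side");print(proj(g,[.4815,-.182,.132]),onz(g,300.3,206.4,.132))
E
python3 -m jog '{"translation":[[-0.4,-3.2,0],[-0.4,-3.2,0],[-0.4,-3.2,0],[-0.4,-3.2,0],[-0.4,-3.2,0]],"turn":[[0,0,0],[0,0,0],[0,0,0],[0,0,0],[0,0,0]]}'>/dev/null
python3 -m jog '{"translation":[[0,-3,0],[0.5,-3,0],[2,-3,0],[2.2,-3,0],[2.2,-1.7,0]],"turn":[[0,0,0],[0,0,0],[0,0,0],[0,0,0],[0,0,0]]}'
python3 - <<'E'
from h import *
todo([.549,.1115,.27],-15)
E
```

```text
[299.96498358 205.42219682] [ 0.47958749 -0.18488221  0.132     ]
t: 6.48
tool_pos: [0.5504, 0.1142, 0.2687]
orientation: [0.999, -0.033, -0.0, -0.0]
force: [0.7, -0.5, -0.4]
grip_width: 0.0146
t 6.48 tcp [0.5504 0.1142 0.2687] xaxis yaw -3.74 z [-0.     0.001 -1.   ] F [ 0.7 -0.5 -0.4] w 0.0146
shift cm [-0.13  0.28 -0.13]
turn z 0.196
```

```bash
python3 -m jog '{"translation":[[-0.13,0.28,0],[0,0,0],[0,0,0]],"turn":[[0,0,0.1],[0,0,0.096],[0,0,0]]}'
python3 - <<'E'
from h import *
g=grab("side");f=grab("top")
a=cv2.resize(f["image"][120:200,130:230],None,fx=4,fy=4,interpolation=2);b=cv2.resize(g["image"][80:190,180:280],None,fx=4,fy=4,interpolation=2)
c=np.zeros((440,800,3),np.uint8);c[:320,:400]=a;c[:440,400:]=b;cv2.imwrite("pics/pot.png",np.clip(c*1.4,0,255).astype(np.uint8))
print("side proj pot floor/rim/tip expect",proj(g,[.549,.1115,.089]),proj(g,[.549,.1115,.131]))
E
```

```text
t: 6.73
tool_pos: [0.5487, 0.1088, 0.2678]
orientation: [0.991, -0.133, -0.001, 0.0]
force: [-0.4, 0.1, -0.2]
grip_width: 0.0148
side proj pot floor/rim/tip expect [241.93039485 150.33002605] [241.81005528 140.22486788]
```

View pics/pot.png

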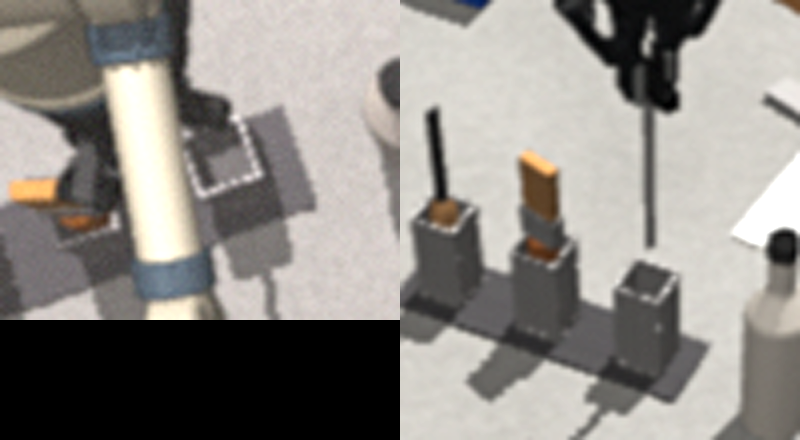

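```bash
python3 -m jog '{"translation":[[0,-0.2,1.2],[0,0,1.5],[0,0,1.5],[0,0,1.5],[0,0,0]],"turn":[[0,0,0],[0,0,0],[0,0,0],[0,0,0],[0,0,0]]}'
python3 -m jog '{"translation":[[0,0,1.2],[0,0,1.2],[0,0,1.2],[0,0,1.2],[0,0,0]],"turn":[[0,0,0],[0,0,0],[0,0,0],[0,0,0],[0,0,0]]}'
python3 - <<'E'
from h import *
todo([.549,.1115,.148])
g=grab("side")
cv2.imwrite("pics/pot2.png",np.clip(cv2.resize(g["image"][80:190,180:280],None,fx=4,fy=4,interpolation=2)*1.4,0,255).astype(np.uint8))
E
```

```text
t: 7.25
tool_pos: [0.5476, 0.1099, 0.2077]
orientation: [0.991, -0.131, -0.003, 0.001]
force: [-0.5, -0.2, -2.2]
grip_width: 0.0145
t: 7.67
tool_pos: [0.5479, 0.1101, 0.1605]
orientation: [0.991, -0.132, -0.002, 0.001]
force: [0.5, -0.4, -1.6]
grip_width: 0.015
t 7.67 tcp [0.5479 0.1101 0.1605] xaxis yaw -15.12 z [-0.005 -0.001 -1.   ] F [ 0.5 -0.4 -1.6] w 0.015
shift cm [ 0.08 -0.17  1.25]
```

View pics/pot2.png

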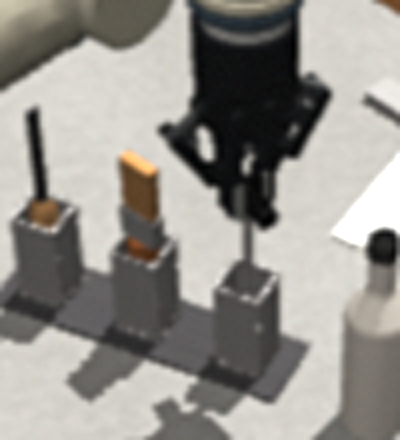

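The shaft goes into the pot near the middle of its mouth at (246,270), and nothing is touching. I'll lower the last centimetre slowly.

```bash
python3 -m jog '{"translation":[[0,0,0.3],[0,0,0.3],[0,0,0.2],[0,0,0.2],[0,0,0]],"turn":[[0,0,0],[0,0,0],[0,0,0],[0,0,0],[0,0,0]]}'
python3 -m jog '{"translation":[[0,0,0.1],[0,0,0.1],[0,0,0],[0,0,0]],"turn":[[0,0,0],[0,0,0],[0,0,0],[0,0,0]]}'
```

```text
t: 8.13
tool_pos: [0.5491, 0.1103, 0.154]
orientation: [0.991, -0.132, -0.0, 0.0]
force: [0.1, 0.4, -1.2]
grip_width: 0.0151
t: 8.47
tool_pos: [0.5491, 0.1103, 0.1523]
orientation: [0.991, -0.132, 0.0, -0.0]
force: [0.3, 0.6, -0.6]
grip_width: 0.0147
```

```bash
for i in 1; do python3 -m jog '{"translation":[[0,0,0.1],[0,0,0.1],[0,0,0]],"turn":[[0,0,0],[0,0,0],[0,0,0]]}';done
python3 -m jog '{"translation":[[0,0,0.1],[0,0,0.1],[0,0,0]],"turn":[[0,0,0],[0,0,0],[0,0,0]]}'
```

```text
t: 8.72
tool_pos: [0.5491, 0.1103, 0.15]
orientation: [0.991, -0.132, -0.0, 0.0]
force: [-0.9, 0.0, -1.2]
grip_width: 0.0147
t: 8.97
tool_pos: [0.5492, 0.1103, 0.1484]
orientation: [0.991, -0.132, 0.0, -0.0]
force: [0.1, 0.7, 0.2]
grip_width: 0.0149
```

```bash
python3 -m jog '{"translation":[[0,0,0.1],[0,0,0],[0,0,0]],"turn":[[0,0,0],[0,0,0],[0,0,0]]}'
python3 -m jog '{"translation":[[0,0,0.1],[0,0,0],[0,0,0]],"turn":[[0,0,0],[0,0,0],[0,0,0]]}'
```

```text
t: 9.22
tool_pos: [0.5494, 0.1103, 0.1483]
orientation: [0.991, -0.132, 0.001, -0.0]
force: [-0.1, 0.5, 5.3]
grip_width: 0.015
t: 9.47
tool_pos: [0.5497, 0.1104, 0.1482]
orientation: [0.991, -0.132, 0.001, -0.0]
force: [-0.6, -0.3, 7.5]
grip_width: 0.0146
```

```bash
python3 -m jog '{"translation":[[0,0,-0.1],[0,0,0],[0,0,0],[0,0,0],[0,0,0]],"turn":[[0,0,0],[0,0,0],[0,0,0],[0,0,0],[0,0,0]]}' 0
python3 -m jog '{"translation":[[0,0,0],[0,0,0],[0,0,0]],"turn":[[0,0,0],[0,0,0],[0,0,0]]}'
python3 -m jog '{"translation":[[0,0,-0.5],[0,0,-1],[0,0,-1],[0,0,-1.5],[0,0,-1.5]],"turn":[[0,0,0],[0,0,0],[0,0,0],[0,0,0],[0,0,0]]}'
python3 -m jog '{"translation":[[0,0,-2],[0,0,-2.5],[0,0,-2.5],[0,0,-2.5],[0,0,-2]],"turn":[[0,0,0],[0,0,0],[0,0,0],[0,0,0],[0,0,0]]}'
python3 - <<'E'
from h import *
g=grab("side");f=grab("top")
a=cv2.resize(f["image"][75:215,100:380],None,fx=1.42,fy=1.42,interpolation=2);b=cv2.resize(g["image"][80:190,180:280],None,fx=4,fy=4,interpolation=2)
c=np.zeros((440,800,3),np.uint8);c[:a.shape[0],:a.shape[1]]=a;c[:440,400:]=b;cv2.imwrite("pics/rel.png",np.clip(c*1.4,0,255).astype(np.uint8))
E
```

```text
t: 9.88
tool_pos: [0.5489, 0.1103, 0.1467]
orientation: [0.991, -0.132, -0.0, 0.0]
force: [-0.4, 0.3, -0.5]
grip_width: 0.0743
t: 10.13
tool_pos: [0.5491, 0.1103, 0.1472]
orientation: [0.991, -0.132, -0.0, 0.0]
force: [0.5, 0.4, -0.0]
grip_width: 0.0857
t: 10.55
tool_pos: [0.5492, 0.1103, 0.2041]
orientation: [0.991, -0.132, 0.0, -0.0]
force: [0.2, -0.1, -0.1]
grip_width: 0.0856
t: 10.97
tool_pos: [0.5491, 0.1103, 0.3212]
orientation: [0.991, -0.132, 0.002, -0.001]
force: [-0.0, -0.6, 0.0]
grip_width: 0.0856
```

View pics/rel.png

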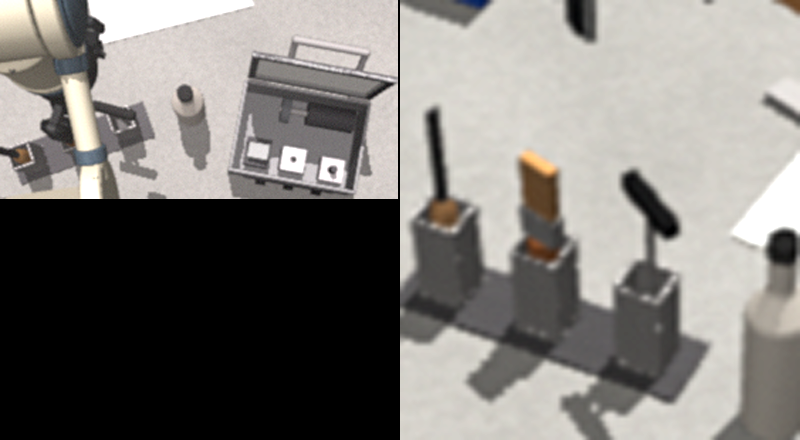

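The key stands tip down in the right-hand pot (bar at (650,205)); the file, brush, bottle and punch haven't moved. Next is the guard bar.

```bash
python3 - <<'E'
from h import *
todo([.6253,-.2128,.32],-10.7)
E
```

```text
t 11.07 tcp [0.5499 0.1104 0.3237] xaxis yaw -15.13 z [ 0.009  0.001 -1.   ] F [-1.1  0.  -0. ] w 0.0854
shift cm [15.71 29.23  0.39]
turn z -0.077
```

```bash
python3 -m jog '{"translation":[[1.5,3,0],[1.5,3,0],[1.5,3,0],[1.5,3,0],[1.5,3,0]],"turn":[[0,0,0],[0,0,0],[0,0,0],[0,0,0],[0,0,0]]}' >/dev/null
python3 -m jog '{"translation":[[1.6,3,0],[1.6,3,0],[1.6,3,0],[1.6,2.8,0],[1.6,2.4,0]],"turn":[[0,0,0],[0,0,0],[0,0,0],[0,0,0],[0,0,0]]}'
python3 -m jog '{"translation":[[0,0,0],[0,0,0],[0,0,0]],"turn":[[0,0,-0.077],[0,0,0],[0,0,0]]}'
python3 - <<'E'
from h import *
todo([.6253,-.2128,.258],-10.7)
g=grab("side");f=grab("top")
b=cv2.resize(g["image"][70:220,260:400],None,fx=2.85,fy=2.85,interpolation=2);a=cv2.resize(f["image"][75:215,255:395],None,fx=2.85,fy=2.85,interpolation=2)
c=np.zeros((430,800,3),np.uint8);c[:399,:399]=a;c[:b.shape[0],400:400+b.shape[1]]=b;cv2.imwrite("pics/gd.png",np.clip(c*1.4,0,255).astype(np.uint8))
# guard-bar in side picture by expected place
print(proj(g,[.6253,-.2128,.2726]),proj(f,[.6253,-.2128,.2726]))
E
```

```text
t: 11.9
tool_pos: [0.6224, -0.2143, 0.317]
orientation: [0.991, -0.132, -0.0, 0.0]
force: [0.3, -0.1, 0.7]
grip_width: 0.0854
t: 12.15
tool_pos: [0.6225, -0.2121, 0.3169]
orientation: [0.996, -0.094, -0.0, -0.0]
force: [-0.3, 0.2, -1.1]
grip_width: 0.0854
t 12.15 tcp [ 0.6225 -0.2121  0.3169] xaxis yaw -10.83 z [-0.001  0.001 -1.   ] F [-0.3  0.2 -1.1] w 0.0854
shift cm [0.29 0.02 5.89]
turn z -0.002
[350.5905673  146.77461378] [332.8494056  106.77506752]
```

View pics/gd.png

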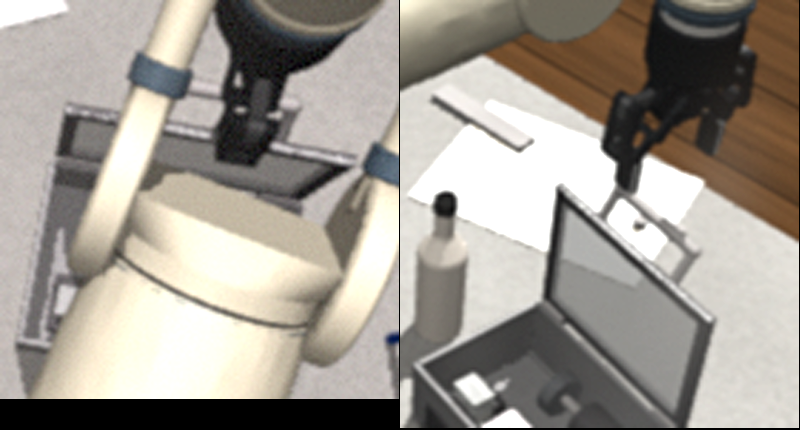

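```bash
python3 - <<'E'
from h import *
g=grab("side");f=grab("top");u=np.array([.983,-.186,0]);p=np.array([.6225,-.2121,.330])
C=lambda q:(np.array(q)-[260,70])*2.85+[400,0]
for s in(-.0425,.0425,0): print(s,C(proj(g,p+s*u)))
for z in(.2726,.27,.265): print("bar",C(proj(g,[.6253,-.2128,z])))
v=np.array([.186,.983,0])
for s in(-.05,.05): print("end",C(proj(g,[.6253,-.2128,.2726]+s*v)), proj(f,[.6253,-.2128,.2726]+s*v))
E
```

```text
-0.0425 [629.15984791 189.88846338]
0.0425 [702.43235853 153.78797753]
0 [666.29233893 171.59373109]
bar [658.18311681 218.80764929]
bar [657.71541973 220.91639689]
bar [656.82017164 224.95288197]
end [696.17630353 251.42635615] [357.72679565 111.35380579]
end [621.78375064 187.55730265] [307.99623969 102.20078775]
```

```bash
python3 -m jog '{"translation":[[0.1,0,1.2],[0,0,1.2],[0,0,1.2],[0,0,1.2],[0,0,1.1]],"turn":[[0,0,0],[0,0,0],[0,0,0],[0,0,0],[0,0,0]]}'
for i in 1 2; do python3 -m jog '{"translation":[[0,0,0],[0,0,0],[0,0,0],[0,0,0],[0,0,0]],"turn":[[0,0,0],[0,0,0],[0,0,0],[0,0,0],[0,0,0]]}' 1; done
```

```text
t: 12.77
tool_pos: [0.6235, -0.2113, 0.2581]
orientation: [0.996, -0.093, 0.0, 0.0]
force: [0.5, -0.1, 0.2]
grip_width: 0.0852
t: 13.18
tool_pos: [0.6238, -0.2122, 0.2596]
orientation: [0.996, -0.093, 0.001, 0.0]
force: [0.1, 0.6, 0.2]
grip_width: 0.0252
t: 13.6
tool_pos: [0.6238, -0.2123, 0.2593]
orientation: [0.996, -0.093, 0.001, 0.0]
force: [0.9, 0.1, 4.6]
grip_width: 0.0095
```

```bash
python3 - <<'E'
import numpy as np
t=np.linspace(1.708,.161,11);x=-18.74*np.cos(t);z=18.74*np.sin(t)
print(np.round(np.c_[np.diff(x),-np.diff(z)]/5,2))
E
```

```text
[[-0.58 -0.03]
 [-0.58  0.05]
 [-0.56  0.14]
 [-0.53  0.23]
 [-0.49  0.31]
 [-0.44  0.38]
 [-0.37  0.44]
 [-0.3   0.49]
 [-0.22  0.54]
 [-0.14  0.56]]
```

```bash
python3 -m jog '{"translation":[[-0.58,0,-0.03],[-0.58,0,-0.03],[-0.58,0,-0.03],[-0.58,0,-0.03],[-0.58,0,-0.03]],"turn":[[0,0,0],[0,0,0],[0,0,0],[0,0,0],[0,0,0]]}'
python3 -m jog '{"translation":[[-0.58,0,0.05],[-0.58,0,0.05],[-0.58,0,0.05],[-0.58,0,0.05],[-0.58,0,0.05]],"turn":[[0,0,0],[0,0,0],[0,0,0],[0,0,0],[0,0,0]]}'
```

```text
t: 14.02
tool_pos: [0.5957, -0.207, 0.2615]
orientation: [0.996, -0.093, 0.002, 0.001]
force: [2.5, 0.4, 4.5]
grip_width: 0.0094
t: 14.43
tool_pos: [0.5664, -0.2014, 0.2578]
orientation: [0.996, -0.093, 0.001, 0.0]
force: [2.4, 0.6, 2.6]
grip_width: 0.0095
```

```bash
python3 -m jog '{"translation":[[-0.56,0,0.14],[-0.56,0,0.14],[-0.56,0,0.14],[-0.56,0,0.14],[-0.56,0,0.14]],"turn":[[0,0,0],[0,0,0],[0,0,0],[0,0,0],[0,0,0]]}'
```

```text
t: 14.85
tool_pos: [0.5384, -0.1962, 0.2504]
orientation: [0.996, -0.093, -0.0, 0.0]
force: [0.4, 0.7, 2.3]
grip_width: 0.0095
```

```bash
python3 - <<'E'
from h import *
g=grab("side")
cv2.imwrite("pics/mid.png",np.clip(cv2.resize(g["image"][70:220,240:400],None,fx=3,fy=3,interpolation=2)*1.4,0,255).astype(np.uint8))
E
```

View pics/mid.png

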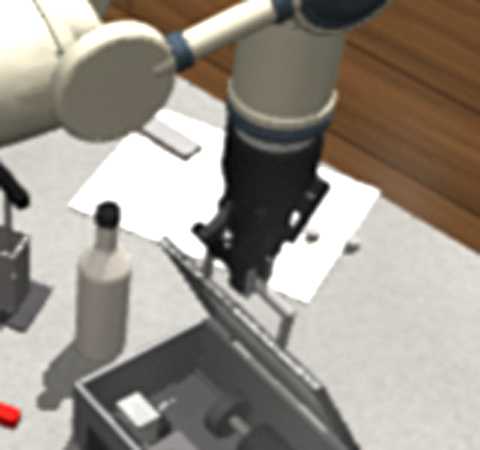

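The fingers hold the grab bar at about (250,283) and the guard is following. I'll carry on along the arc.

```bash
python3 -m jog '{"translation":[[-0.53,0,0.23],[-0.53,0,0.23],[-0.53,0,0.23],[-0.53,0,0.23],[-0.53,0,0.23]],"turn":[[0,0,0],[0,0,0],[0,0,0],[0,0,0],[0,0,0]]}'
python3 -m jog '{"translation":[[-0.49,0,0.31],[-0.49,0,0.31],[-0.49,0,0.31],[-0.49,0,0.31],[-0.49,0,0.31]],"turn":[[0,0,0],[0,0,0],[0,0,0],[0,0,0],[0,0,0]]}'
python3 -m jog '{"translation":[[-0.44,0,0.38],[-0.44,0,0.38],[-0.44,0,0.38],[-0.44,0,0.38],[-0.44,0,0.38]],"turn":[[0,0,0],[0,0,0],[0,0,0],[0,0,0],[0,0,0]]}'
```

```text
t: 15.32
tool_pos: [0.5125, -0.1913, 0.2388]
orientation: [0.996, -0.093, -0.0, 0.0]
force: [0.9, -0.1, 0.5]
grip_width: 0.0096
t: 15.73
tool_pos: [0.4884, -0.1868, 0.2229]
orientation: [0.996, -0.093, -0.0, 0.0]
force: [0.4, 0.4, 3.5]
grip_width: 0.0098
t: 16.15
tool_pos: [0.4669, -0.1827, 0.2029]
orientation: [0.996, -0.093, -0.0, -0.0]
force: [2.4, -1.5, -1.4]
grip_width: 0.0097
```

```bash
python3 -m jog '{"translation":[[-0.37,0,0.44],[-0.37,0,0.44],[-0.37,0,0.44],[-0.37,0,0.44],[-0.37,0,0.44]],"turn":[[0,0,0],[0,0,0],[0,0,0],[0,0,0],[0,0,0]]}'
python3 -m jog '{"translation":[[-0.3,0,0.49],[-0.3,0,0.49],[-0.3,0,0.49],[-0.3,0,0.49],[-0.3,0,0.49]],"turn":[[0,0,0],[0,0,0],[0,0,0],[0,0,0],[0,0,0]]}'
```

```text
t: 16.57
tool_pos: [0.4487, -0.1792, 0.1819]
orientation: [0.996, -0.093, -0.0, 0.0]
force: [0.6, -1.4, 0.3]
grip_width: 0.0098
t: 16.98
tool_pos: [0.4343, -0.1765, 0.1572]
orientation: [0.996, -0.093, 0.0, 0.0]
force: [-1.3, -0.2, 2.1]
grip_width: 0.0096
```

```bash
python3 -m jog '{"translation":[[-0.22,0,0.54],[-0.22,0,0.54],[-0.22,0,0.54],[-0.22,0,0.54],[-0.22,0,0.54]],"turn":[[0,0,0],[0,0,0],[0,0,0],[0,0,0],[0,0,0]]}'
python3 -m jog '{"translation":[[-0.18,0,0.5],[-0.16,0,0.5],[-0.14,0,0.5],[-0.12,0,0.4],[-0.05,0,0.3]],"turn":[[0,0,0],[0,0,0],[0,0,0],[0,0,0],[0,0,0]]}'
```

```text
t: 17.4
tool_pos: [0.4235, -0.1744, 0.1299]
orientation: [0.996, -0.093, 0.0, 0.0]
force: [-0.5, -2.2, 1.2]
grip_width: 0.0095
t: 17.82
tool_pos: [0.4178, -0.1733, 0.1084]
orientation: [0.996, -0.093, 0.001, 0.0]
force: [3.0, -1.5, 0.8]
grip_width: 0.0095
```

```bash
python3 -m jog '{"translation":[[-0.05,0,0.2],[-0.05,0,0.2],[0,0,0.1],[0,0,0]],"turn":[[0,0,0],[0,0,0],[0,0,0],[0,0,0]]}'
python3 -m jog '{"translation":[[0,0,0.1],[0,0,0.1],[0,0,0]],"turn":[[0,0,0],[0,0,0],[0,0,0]]}'
```

```text
t: 18.15
tool_pos: [0.4166, -0.1731, 0.1037]
orientation: [0.996, -0.093, 0.001, 0.0]
force: [6.4, -2.5, -0.8]
grip_width: 0.0095
t: 18.4
tool_pos: [0.4164, -0.1731, 0.1021]
orientation: [0.996, -0.093, 0.0, 0.0]
force: [3.9, -2.1, 1.7]
grip_width: 0.0097
```

```bash
python3 -m jog '{"translation":[[0,0,0.1],[0,0,0.1],[0,0,0]],"turn":[[0,0,0],[0,0,0],[0,0,0]]}'
python3 -m jog '{"translation":[[0,0,0.1],[0,0,0],[0,0,0]],"turn":[[0,0,0],[0,0,0],[0,0,0]]}'
```

```text
t: 18.65
tool_pos: [0.4165, -0.1731, 0.102]
orientation: [0.996, -0.093, 0.001, 0.0]
force: [-0.4, -0.3, 11.0]
grip_width: 0.0095
t: 18.9
tool_pos: [0.4165, -0.1731, 0.1019]
orientation: [0.996, -0.093, 0.001, 0.0]
force: [-3.1, 0.5, 16.4]
grip_width: 0.0095
```

Contact: the height stopped at 0.102 while the force rose, so the guard is on the rim. I'll take the load off, open, back away upward, and look.

```bash
python3 -m jog '{"translation":[[0,0,-0.1],[0,0,-0.1],[0,0,0]],"turn":[[0,0,0],[0,0,0],[0,0,0]]}'
python3 -m jog '{"translation":[[0,0,0],[0,0,0],[0,0,0],[0,0,0],[0,0,0]],"turn":[[0,0,0],[0,0,0],[0,0,0],[0,0,0],[0,0,0]]}' 0
python3 -m jog '{"translation":[[0,0,0],[0,0,0],[0,0,-0.5],[0,0,-1],[0,0,-1.5]],"turn":[[0,0,0],[0,0,0],[0,0,0],[0,0,0],[0,0,0]]}'
python3 -m jog '{"translation":[[0,0,-2.5],[0,0,-3],[0,0,-3],[0,0,-3],[0,0,-2]],"turn":[[0,0,0],[0,0,0],[0,0,0],[0,0,0],[0,0,0]]}'
python3 -m jog '{"translation":[[0,-2.5,0],[0,-2.5,0],[0,-2.5,0],[0,-2.5,0],[0,-2,0]],"turn":[[0,0,0],[0,0,0],[0,0,0],[0,0,0],[0,0,0]]}'
python3 -m jog '{"translation":[[0,-2.5,0],[0,-2.5,0],[0,-2.5,0],[0,-1,0],[0,0,0]],"turn":[[0,0,0],[0,0,0],[0,0,0],[0,0,0],[0,0,0]]}'
python3 - <<'E'
from h import *
g=grab("side");f=grab("top")
a=cv2.resize(f["image"][60:300],(400,188),interpolation=cv2.INTER_AREA);b=cv2.resize(g["image"][80:300,160:380],(600,600),interpolation=2)
c=np.zeros((600,800,3),np.uint8);c[:,200:]=b;c[412:,:200]=0
cv2.imwrite("pics/end.png",np.clip(b*1.4,0,255).astype(np.uint8))
E
```

```text
t: 19.15
tool_pos: [0.4165, -0.1731, 0.102]
orientation: [0.996, -0.093, 0.001, 0.0]
force: [0.7, -1.1, 7.9]
grip_width: 0.0097
t: 19.57
tool_pos: [0.4158, -0.1728, 0.1001]
orientation: [0.996, -0.093, -0.001, -0.0]
force: [-0.3, -0.6, -0.7]
grip_width: 0.0696
t: 19.98
tool_pos: [0.4157, -0.1727, 0.1306]
orientation: [0.996, -0.093, -0.001, -0.0]
force: [0.4, -0.2, -0.6]
grip_width: 0.0856
t: 20.4
tool_pos: [0.4165, -0.1732, 0.2704]
orientation: [0.996, -0.093, 0.002, 0.001]
force: [0.6, -0.8, -0.9]
grip_width: 0.0854
t: 20.82
tool_pos: [0.4387, -0.0536, 0.2672]
orientation: [0.996, -0.093, 0.001, -0.0]
force: [0.2, -1.0, -0.6]
grip_width: 0.0854
t: 21.23
tool_pos: [0.4545, 0.03, 0.2666]
orientation: [0.996, -0.092, 0.0, -0.0]
force: [-0.1, 0.3, -0.2]
grip_width: 0.0855
```

View pics/end.png

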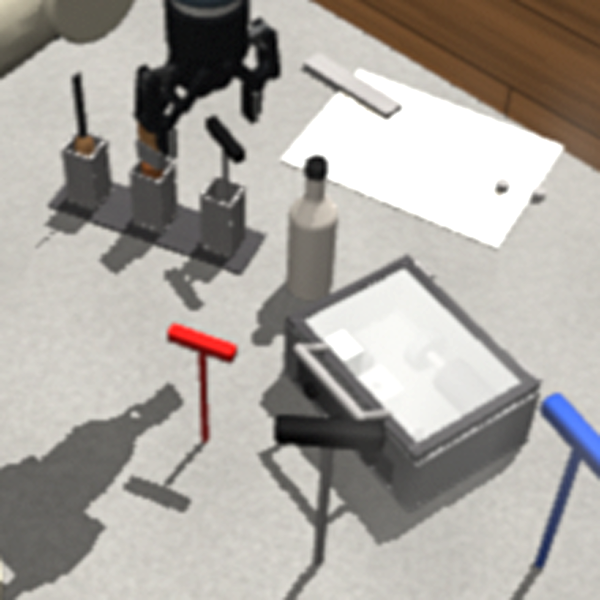

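The guard lies flat on the rim (panel at about (420,350)) and the key stands in its pot at (225,140). The bystanders and look-alikes haven't moved, and the arm is clear of everything.

```bash
python3 -c "
from bench import env
print(env.sign_off())"
```

```text
the job is handed in; nothing more can be done
None
```

I moved the small black hex key from its holder to the empty right-hand pot and shut the guard, then handed the job in at about 21 s of the 58 s allowed.

- **Hex key:** I pulled it straight up out of the bore and lowered it tip down. I felt the pot floor at about 5–7 N with the TCP at z = 0.148, where 0.146–0.148 was expected. Then I let go, and the last picture shows it standing in the pot.
- **Guard:** I held the grab bar all the way down its arc. It stopped on the rim with the TCP at z = 0.102, about where I expected it (0.102–0.104). The force peaked at about 16 N, and I eased off before letting go. The last picture shows the panel flat on the rim.
- **Everything else:** the file, brush, bottle and the red, blue and large black T-keys look unmoved. I last saw the punch unmoved before the guard came down.

No check failed. One reading was a little off: the grip on the 12 mm grab bar read 9.5 mm, but the bar followed without slipping. The gripper ended open at z = 0.27, touching nothing.

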